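# Pry the snap-fit terminal cover off a bench sensor unit

## Robot

A 7-joint arm with a two-finger parallel gripper is mounted at the origin on the work surface. World frame = base frame: x ahead of the robot, y to its left, z up, the work surface at z = 0. Lengths are in m, angles in rad, forces in N, time in s.
With the tool pointing down it reaches from about 0.425 to 0.925 m from the base axis. Payload 6.8 kg.
Tool frame: the origin (TCP) lies between the finger pads; the fingertips stand 14 mm ahead of it and the grasp point (between the pads) lies 5 mm behind it; z points along the fingers, y is the line along which they close (so a half turn about z gives the same grasp; the last joint's range is limited). The gripper opens to 88 mm and grips with 3 to 60 N. Pads are 20 mm wide; open, the fingers measure 115 mm over their backs; the gripper's body (75 mm by 178 mm) begins 61 mm behind the grasp point.
Start: joints at [1.233, 0.477, 0.022, 1.555, -0.011, 1.109, -0.083], TCP at [0.154, -0.657, 0.197] pointing down, gripper open.
Joint ranges: [-2.96, 2.96], [-0.34, 2.1], [-1.41, 1.46], [0.24, 2.44], [-1.37, 4.51], [0.17, 1.92], [-2.96, 2.96]. Speed limits (rad/s): [2.39, 2.39, 3.14, 3.14, 3.14, 3.14, 3.14].

## Interface

Orientations are given as a unit quaternion [w, x, y, z].
In Python, from workcell import bot, telemetry, get_image, workorder, models gives the robot as it stands. Calls block until the motion is done:
- bot.reach(position, orientation): joint-space move of the TCP to a pose.
- bot.line_to(position, ori=None, feed=0.15): straight line of the TCP; ori=None keeps the orientation; feed is the mean speed in m/s.
- bot.set_joints(angles): joint-space move.
- bot.ungrasp() and bot.grasp(): open the fingers fully, or close them until they stop; the grip force is fixed at half the most.
- bot.pause(seconds).
- bot.inverse_kinematics(position, orientation): joint angles nearest the present ones, or None.
- telemetry.read_state(): the state.
- get_image(name): name is "side" or "top" or "wrist"; returns a dict with "image" (480x640x3 uint8, red, green, blue), "camera_matrix" (3x3 intrinsics, pixels), "world_from_camera" (4x4, takes a point from camera to world coordinates). Camera axes: x right, y down, z forward; pixel columns grow to the right and rows downward; lengths in m; the calibration is good to about 2 mm. The wrist camera is an equidistant fisheye: a pixel r from the principal point sees the ray r / f radians off the axis. A picture is of the moment at which its call begins. There is no depth.
A pose or a line that the arm cannot do raises bot.Unreachable and nothing moves.
- workorder.finish_job(): hands the job in; it is judged then, once.
Trained networks look in a picture, given as the dict that the camera call returned (one of the last four; its "shot" number tells which), for a name from the list of things; names that differ only in an ending like _2 or _b are one class to them, and where a whole thing is asked for, a point or a joint stands for the part that bears it (a point fixed in the world has none). Each returns a list of dicts, best first, with "confidence" (0 to 1); they miss things now and then, are a little off and sometimes report something else, mostly with a low value. They report only what shows in the picture. A call takes as long as a camera call. They do not tell look-alikes from the thing itself.
- models.search_frame(picture, thing): "bbox" ([centre column, centre row, width, height] in pixels, round what is visible of it).
- models.mark_of(picture, thing): "uv" ([column, row] in pixels: a listed point, or the origin of a listed thing).
The state is a dict: "time": time; "joints": joint angles; "qd": joint speeds; "tau": joint torques, N m; "tcp_pos": TCP position; "ee_rot": TCP orientation; "wrist_force": force on the tool from outside, world axes, zero at the start; "wrist_torque": the same for the moment, N m; "width": finger opening in m; "gripper_force": force on a finger pad.
Only numpy, scipy, OpenCV 4.12 (cv2) and the standard library are available. Lean on these libraries where they do the work, as an engineer would, in place of code of your own. Each camera call takes 0.05 s, during which the arm holds its last target. There are 200 camera calls.

## Task

One of the two grey sensor units on the lab bench has a snap-fit white cover with a notch in its edge. Take the flat-blade pry tool, slide its blade into the notch under the cover and lift until the cover snaps loose and stands open; then lay the tool down on the bench clear of the unit, leaving the cover unsnapped.

Things in the scene. Friction and masses are not known exactly. Their poses are not given: they have to be found in the camera images.
- pry_tool_grip (a point): Handle of the loose 90 g flat-blade pry tool on the bench: black block 90 mm long (55 behind this point, 35 ahead), 22 wide, 24 high. Point: half-way up, 12 mm above the bench. x to the blade, y across, z up. Level with it a flat steel blade, 16 mm wide, 2.5 thick, sticks out from 41 to 96 mm ahead. The other tool (same handle, thin round spike) is not needed; they may swap sides.
- blade_tip (a point): Middle of the front edge of the pry tool's blade, 96 mm ahead of the handle point; same axes.
- cover_notch (a point): Top plate's lower edge at the notch, 63 mm above the bench when shut. White cap, 60 g, 90 (x) x 80 x 22 mm, 4 mm top. Notch in the wall facing the robot, 40 mm wide, cut 12 mm into the top; the gap below is 18 mm high, free 28 mm inward from here. x inward, z up. Lifting here with some 2 to 4 N by 15 to 20 mm unsnaps it, tilting on its back edge; it then stays tilted, this edge about 12 mm up.
- unit: Grey unit under the snap-fit cover, fixed to the bench: 106 (x) x 110 x 45 mm high; origin: centre of its underside. x points from the notched front (robot side) to the back. Cover centred on it: the notch edge is 33 mm before the origin, the cover's front 45, the unit's front 53. The other unit, same size, has a plain cover with four screws and no notch; they may swap places.
Things that resemble listed ones, but are neither listed nor needed, are in the scene too. What is shaped like the part that bears cover_notch but pink is not meant. What is shaped like the unit but pink is not meant.

How it is judged:
On the way, in this order (a step that is already met when the one before it is completed fails the run):
1. the blade is in the notch, its tip under the cover's top plate, while the cover is still snapped shut (x of blade_tip in the frame of unit between -0.03 and 0 m and y of blade_tip in the frame of unit between -0.02 and 0.02 m and z of blade_tip in the frame of unit above 0.043 m and z of blade_tip in the frame of cover_notch below 0.002 m and z of cover_notch in the frame of unit below 0.066 m), for 0.1 s.
2. the cover's notched edge is raised by more than 8 mm with the blade still under it (z of cover_notch in the frame of unit above 0.071 m and horizontal distance between blade_tip and cover_notch below 0.04 m and x of blade_tip in the frame of cover_notch above -0.003 m and z of blade_tip in the frame of cover_notch below 0.003 m), for 0.05 s.
At the end, for the whole second after the job is handed in: The cover is unsnapped: its notched edge stands more than 6 mm above its shut height (or the cover has come off the unit altogether and lies on the bench); the pry tool lies on the bench, handle centre below 30 mm and blade tip below 35 mm, the blade tip more than 60 mm from the unit's centre ((z of cover_notch in the frame of unit above 0.069 m or horizontal distance between cover_notch and unit above 0.08 m) and height (world z) of cover_notch above -0.01 m and height (world z) of pry_tool_grip between 0 and 0.03 m and height (world z) of blade_tip below 0.035 m and horizontal distance between blade_tip and unit above 0.06 m); the robot touches nothing.
It also fails if it takes over 54 s, if anything falls off the work surface, if the arm or the gripper's body presses on something with over 40 N, if the wrist force passes 120 N, or if a joint passes its speed limit or range.

## Working session

There is one attempt and no reset: what is moved stays moved. The work goes in short steps, each a Python script; the robot and the scene stay as the last script left them, time stands still between calls to the robot, and variables do not carry over. Pictures are saved under pics/ and viewed, at most 10 in all, crops included, and the job is handed in when it is done.

```bash
mkdir -p pics
cat > h.py <<'E'
import numpy as np, cv2
from workcell import bot, telemetry, get_image, workorder, models
from scipy.spatial.transform import Rotation as R
def ray(p,uv):
    K=np.array(p["camera_matrix"]);T=np.array(p["world_from_camera"])
    d=np.linalg.inv(K)@[uv[0],uv[1],1]
    if p.get("fish"):
        r=np.hypot(d[0],d[1]);d=np.array([d[0]/r*np.sin(r),d[1]/r*np.sin(r),np.cos(r)]) if r>1e-9 else np.array([0,0,1.])
    return T[:3,3],T[:3,:3]@d
def at(p,uv,z):
    o,d=ray(p,uv);return o+d*(z-o[2])/d[2]
def shot(n,f=None):
    p=get_image(n); p["fish"]=n=="wrist"
    if f: cv2.imwrite("pics/"+f,cv2.cvtColor(p["image"],cv2.COLOR_RGB2BGR))
    return p
E
python3 - <<'E'
from h import *
H=dict(pry_tool_grip=.012,blade_tip=.012,cover_notch=.063,unit=0)
for n in("top","side"):
    p=shot(n,n+".png")
    print(n,np.round(p["world_from_camera"],3)[:3,3])
    for t,z in H.items():
        for d in models.mark_of(p,t): print(t,np.round(d["uv"]),round(d["confidence"],2),np.round(at(p,d["uv"],z),3))
        print([ (np.round(b["bbox"]).tolist(),round(b["confidence"],2)) for b in models.search_frame(p,t)])
E
```

```text
top [0.246 0.053 1.365]
pry_tool_grip [483. 284.] 0.96 [ 0.412 -0.303  0.012]
[([482.0, 275.0, 32.0, 59.0], 0.89)]
blade_tip [467. 250.] 0.57 [ 0.497 -0.275  0.012]
[([482.0, 280.0, 37.0, 60.0], 0.75)]
cover_notch [294. 212.] 0.77 [0.599 0.132 0.063]
cover_notch [336. 261.] 0.7 [0.478 0.041 0.063]
[([297.0, 200.0, 38.0, 42.0], 0.89), ([338.0, 274.0, 42.0, 46.0], 0.62)]
unit [173. 241.] 0.94 [0.56 0.43 0.  ]
unit [296. 207.] 0.81 [0.629 0.13  0.   ]
[([299.0, 207.0, 54.0, 60.0], 0.98), ([172.0, 240.0, 54.0, 58.0], 0.9)]
side [-0.012  0.704  0.581]
pry_tool_grip [441. 224.] 0.9 [ 0.423 -0.313  0.012]
[([435.0, 226.0, 64.0, 20.0], 0.96)]
blade_tip [407. 223.] 0.93 [ 0.49  -0.259  0.012]
[([438.0, 228.0, 60.0, 17.0], 0.94)]
cover_notch [262. 249.] 0.69 [0.61  0.127 0.063]
cover_notch [333. 273.] 0.58 [0.447 0.097 0.063]
[([256.0, 248.0, 58.0, 36.0], 0.89), ([345.0, 283.0, 57.0, 40.0], 0.89)]
unit [259. 272.] 0.9 [0.623 0.126 0.   ]
unit [153. 365.] 0.69 [0.556 0.433 0.   ]
[([154.0, 359.0, 104.0, 86.0], 0.74), ([259.0, 277.0, 77.0, 46.0], 0.69)]
```

View pics/top.png

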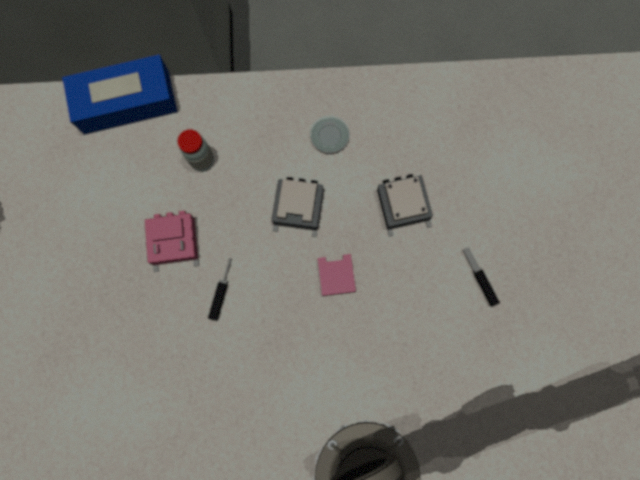

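View pics/side.png

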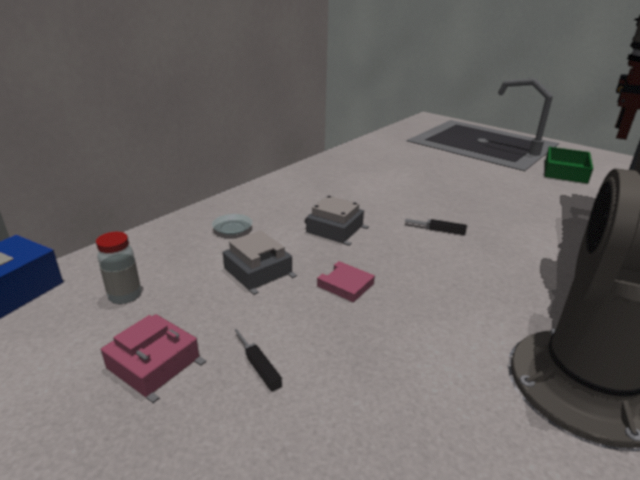

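Both pictures agree on the layout; top-view pixels:
- **Pry tool candidates:** the flat wide blade is at (483,284), with its tip at (467,250). The thin spike tool is at (218,300).
- **Unit candidates:** the grey unit with the notch is at (298,205). The grey unit with four screws is at (405,202), and there is a pink unit at (171,238).
- **Cover candidates:** the loose pink notched cover is at (337,274).

I choose the tool at (483,284) and the unit at (298,205), and check both in one crop.

Run:
```python
from h import *
im=cv2.imread("pics/top.png")
c=[cv2.resize(im[y:y+80,x:x+80],(400,400),interpolation=cv2.INTER_CUBIC) for x,y in((258,165),(443,235))]
cv2.imwrite("pics/crop.png",np.hstack(c))
```

```text
(no output)
```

View pics/crop.png

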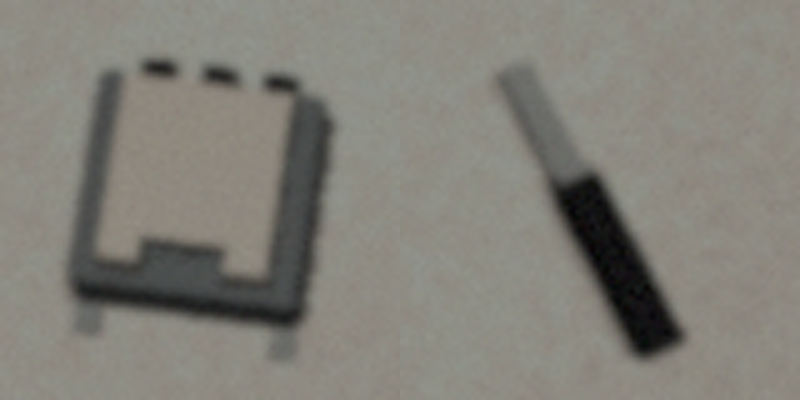

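The crop confirms both choices. On the left is the white cover with its notch at crop (180,255), facing the robot. On the right is the flat wide blade. Next I go above the tool and look from there.

```bash
cat >> h.py <<'E'
def down(yaw,pitch=0):
    # tool z down, x along yaw; pitch>0 raises x axis
    c,s=np.cos(yaw),np.sin(yaw)
    M=np.array([[c,s,0],[s,-c,0],[0,0,-1]])
    M=R.from_rotvec(pitch*np.array([s,-c,0])).as_matrix()@M
    q=R.from_matrix(M).as_quat();return [q[3],q[0],q[1],q[2]]
def st():
    s=telemetry.read_state();print("t",round(s["time"],2),"tcp",np.round(s["tcp_pos"],4),"F",np.round(s["wrist_force"],1),"M",np.round(s["wrist_torque"],2),"w",round(s["width"],4),"gf",np.round(s["gripper_force"],1),"j7",np.round(s["joints"][6],2));return s
E
python3 - <<'E'
from h import *
bot.reach([.43,-.30,.22],down(.42)); st()
p=shot("wrist","w1.png")
print(np.round(p["world_from_camera"],3),p["camera_matrix"])
for t in("pry_tool_grip","blade_tip"):
    for d in models.mark_of(p,t): print(t,np.round(d["uv"]),round(d["confidence"],2),np.round(at(p,d["uv"],.012),4))
E
```

```text
t 2.56 tcp [ 0.4294 -0.3014  0.2199] F [-0.2  0.2  0.2] M [-0.05 -0.03 -0.04] w 0.0875 gf 0.0 j7 -0.71
[[ 0.405 -0.883 -0.237  0.494]
 [-0.914 -0.392 -0.105 -0.272]
 [ 0.     0.259 -0.966  0.407]
 [ 0.     0.     0.     1.   ]] [[371.64829954   0.         318.08774702]
 [  0.         371.64829954 243.50149753]
 [  0.           0.           1.        ]]
pry_tool_grip [312. 225.] 0.82 [ 0.4129 -0.3007  0.012 ]
blade_tip [319. 138.] 0.64 [ 0.5025 -0.2694  0.012 ]
```

View pics/w1.png

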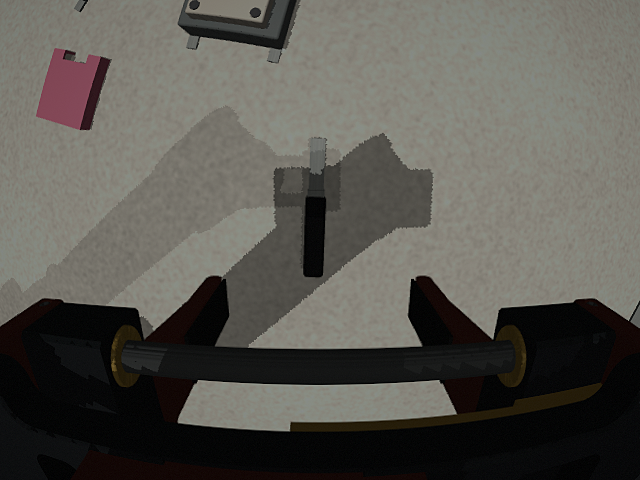

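The wrist picture shows the handle from row 196 to 276 near column 314 and the blade tip at (318,138). The network marks fit this (grip to tip 95 mm, yaw about 0.34). I grasp 22 mm ahead of the handle point to shorten the lever.

Run:
```python
from h import *
g=np.array([.4129,-.3007]); t=np.array([.5025,-.2694]); yaw=np.arctan2(*(t-g)[::-1]); u=(t-g)/np.linalg.norm(t-g)
c=(t+.001*u)-.074*u
q=down(yaw)
bot.reach([*c,.10],q); bot.line_to([*c,.0175],q,feed=.08); st()
bot.grasp(); st()
bot.line_to([*c,.12],feed=.12); st()
p=shot("wrist")
for d in models.mark_of(p,"blade_tip")[:2]: print(np.round(d["uv"]),round(d["confidence"],2),at(p,d["uv"],.1145).round(4), "expect",(t+.001*u).round(4),yaw)
# on to a look at the unit
cc=np.array([.625,.13]);un=np.array([np.cos(-.1),np.sin(-.1)])
q=down(-.1)
bot.reach([*(cc-.165*un),.16],q); s=st()
p=shot("wrist","w2.png")
for d in models.mark_of(p,"blade_tip")[:2]: print("tip",np.round(d["uv"]),round(d["confidence"],2),at(p,d["uv"],.1545).round(4))
for d in models.mark_of(p,"cover_notch"): print("notch",np.round(d["uv"]),round(d["confidence"],2),at(p,d["uv"],.063).round(4))
for d in models.mark_of(p,"unit"): print("unit",np.round(d["uv"]),round(d["confidence"],2),at(p,d["uv"],0).round(4))
import pickle;pickle.dump(p,open("w2.pkl","wb"))
```

```text
t 4.44 tcp [ 0.434  -0.2937  0.0179] F [ 0.1  0.3 -0.2] M [0.01 0.05 0.05] w 0.0878 gf 0.0 j7 -0.89
t 5.78 tcp [ 0.4336 -0.2935  0.0175] F [ 1.1  0.1 -0.6] M [-0.05 -0.02  0.03] w 0.0003 gf 0.0 j7 -0.89
t 6.79 tcp [ 0.433  -0.2932  0.1193] F [-0.4  0.5 -0.4] M [-0.03 -0.01  0.01] w 0.0001 gf 0.0 j7 -0.84
[316. 143.] 0.84 [ 0.5008 -0.2682  0.1145] expect [ 0.5034 -0.2691] 0.3360781310780484
[321. 260.] 0.7 [ 0.4428 -0.291   0.1145] expect [ 0.5034 -0.2691] 0.3360781310780484
t 8.52 tcp [0.4611 0.1454 0.1598] F [-0.1 -0.8 -0. ] M [ 0.03  0.01 -0.  ] w 0.0003 gf 0.0 j7 -2.23
notch [423. 186.] 0.84 [0.4935 0.0591 0.063 ]
notch [318.  61.] 0.63 [0.5974 0.132  0.063 ]
unit [ 55. 164.] 0.62 [0.5598 0.4303 0.    ]
```

View pics/w2.png

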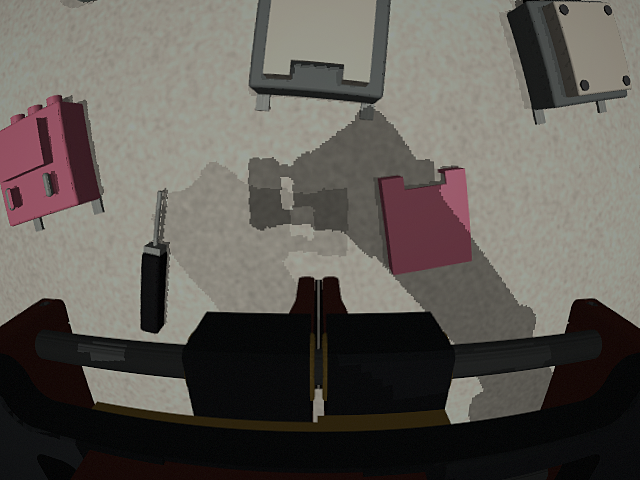

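The gripper closed on nothing (width 0), and there is no tool in the hand in this picture. The picture also shows the notched unit with its notch at (318,70), the spike tool at (155,260) and the pink cover at (425,220). I go back to see where the pry tool is.

Run:
```python
from h import *
bot.ungrasp()
bot.reach([.434,-.294,.16],down(.336)); st()
p=shot("wrist","w3.png")
for t in("pry_tool_grip","blade_tip"):
    for d in models.mark_of(p,t): print(t,np.round(d["uv"]),round(d["confidence"],2),np.round(at(p,d["uv"],.012),4))
```

```text
t 11.72 tcp [ 0.4346 -0.2929  0.16  ] F [ 0.2 -0.3 -0.3] M [-0.06 -0.01  0.01] w 0.0879 gf 0.0 j7 -0.81
pry_tool_grip [324. 247.] 0.93 [ 0.4149 -0.3049  0.012 ]
blade_tip [320. 144.] 0.6 [ 0.5034 -0.2703  0.012 ]
```

View pics/w3.png

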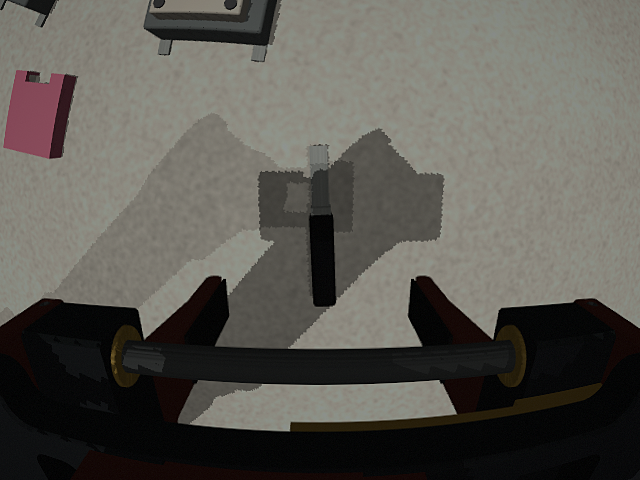

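The tool has hardly moved: tip (319,146), handle rear (324,303). The visible fingertips at (220,280) look shorter than described, so the fingers may have closed above the handle. I descend again and check the height with the side and wrist cameras before closing.

Run:
```python
from h import *
yaw=.365;u=np.array([np.cos(yaw),np.sin(yaw)]);t=np.array([.503,-.2698])
c=t-.076*u
bot.line_to([*c,.0165],down(yaw),feed=.12); st()
a=shot("wrist");b=shot("side")
x=cv2.resize(b["image"][140:260,380:540],(533,400),interpolation=cv2.INTER_CUBIC)
y=cv2.resize(a["image"][120:400,220:420],(267,400)[::1])
cv2.imwrite("pics/low.png",cv2.cvtColor(np.hstack([x,y]),cv2.COLOR_RGB2BGR))
```

```text
t 13.22 tcp [ 0.4325 -0.2972  0.0171] F [0.3 0.8 0.8] M [-0.   -0.02  0.01] w 0.0878 gf 0.0 j7 -0.83
```

View pics/low.png

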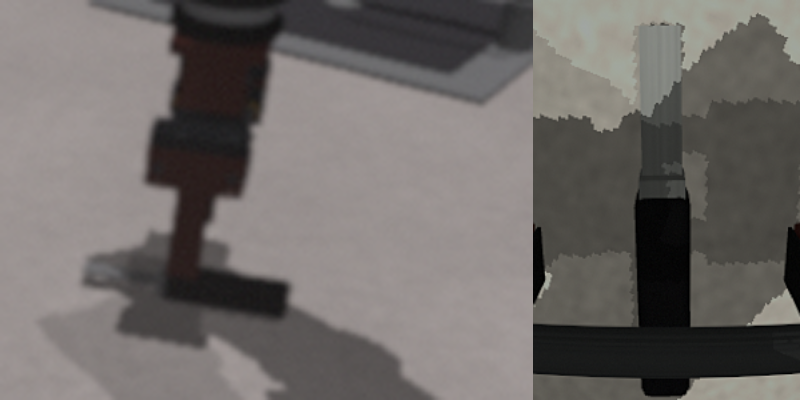

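Side view: the near finger ends at about (183,278), level with the top of the handle although it is nearer the camera. The fingertips are therefore some 35 mm above where the description puts them. I descend further in small force-checked steps.

Run:
```python
from h import *
s=st(); x,y,_=s["tcp_pos"]; 
yaw=.365;u=np.array([np.cos(yaw),np.sin(yaw)]);c=np.array([.503,-.2698])-.076*u
f0=np.array(s["wrist_force"])
for z in(.004,-.004,-.010,-.014,-.018):
    bot.line_to([*c,z],feed=.06); s=telemetry.read_state()
    print(z,np.round(s["tcp_pos"],4),np.round(s["wrist_force"],1))
    if abs(s["wrist_force"][2]-f0[2])>4: 
        bot.line_to([*c,z+.004],feed=.06);break
bot.grasp(); st()
```

```text
t 13.32 tcp [ 0.4325 -0.2972  0.0172] F [-0.3 -0.3 -0.7] M [-0.03  0.04  0.01] w 0.088 gf 0.0 j7 -0.83
0.004 [ 0.4315 -0.2966  0.0034] [ 0.7 -0.2 -0.3]
-0.004 [ 0.4316 -0.2967 -0.0045] [-0.6 -0.4 -0.3]
-0.01 [ 0.4317 -0.2968 -0.0104] [ 0.5  0.6 -0. ]
-0.014 [ 0.4319 -0.2969 -0.0142] [ 0.8 -1.1  0. ]
-0.018 [ 0.4318 -0.2968 -0.0182] [0.  0.1 0.2]
t 15.73 tcp [ 0.432 -0.297 -0.018] F [-0.6  0.5 -0.1] M [ 0.01 -0.05 -0.03] w 0.0219 gf 29.9 j7 -0.84
```

Gripped at the handle's 22 mm width. With this grasp the handle axis sits 30 mm behind the TCP. I lift and hover before the notch for one close look.

Run:
```python
from h import *
s=st();x,y,z=s["tcp_pos"]
bot.line_to([x,y,.08],feed=.12);st()
n=np.array([.598,.132]);ya=-.1;u=np.array([np.cos(ya),np.sin(ya)])
bot.reach([*(n-(.06+.076)*u),.075],down(ya)); st()
p=shot("wrist","w4.png");import pickle;pickle.dump(p,open("w4.pkl","wb"))
for d in models.mark_of(p,"blade_tip")[:2]: print("tip",np.round(d["uv"]),round(d["confidence"],2),at(p,d["uv"],.105).round(4))
for d in models.mark_of(p,"cover_notch"): print("notch",np.round(d["uv"]),round(d["confidence"],2),at(p,d["uv"],.063).round(4))
for d in models.mark_of(p,"unit"): print("unit",np.round(d["uv"]),round(d["confidence"],2),at(p,d["uv"],0).round(4))
```

```text
t 15.73 tcp [ 0.432 -0.297 -0.018] F [-0.6  0.5 -0.1] M [ 0.01 -0.05 -0.03] w 0.0219 gf 29.9 j7 -0.84
t 16.7 tcp [ 0.4315 -0.2966  0.0794] F [ 0.4  0.  -1.3] M [-0.03 -0.05  0.01] w 0.0218 gf 29.9 j7 -0.8
t 18.32 tcp [0.4629 0.1445 0.0748] F [ 0.1 -0.8 -1.1] M [ 0.01 -0.   -0.03] w 0.0216 gf 29.9 j7 -2.23
tip [316. 135.] 0.86 [0.5378 0.1382 0.105 ]
notch [456. 201.] 0.83 [0.4968 0.0626 0.063 ]
notch [314.  30.] 0.76 [0.5973 0.1337 0.063 ]
unit [  2. 171.] 0.8 [0.5626 0.4306 0.    ]
```

View pics/w4.png

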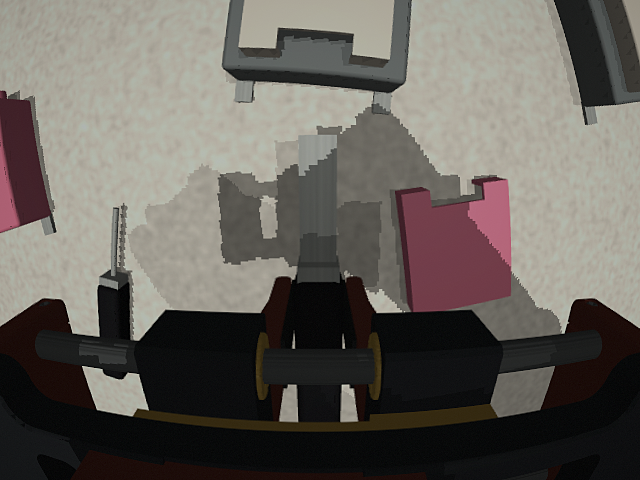

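The tool is held straight: blade tip at (316,135), handle between the fingers. The notch's back edge runs from (279,29) to (353,36), and the cover's front corners are at (241,47) and (391,66). These pixels give me the yaw.

Run:
```python
from h import *
import pickle;p=pickle.load(open("w4.pkl","rb"))
for a,b in (((279,29),(353,36)),((241,47),(391,66))):
    A,B=at(p,a,.067),at(p,b,.067);d=A-B
    print(A.round(4),B.round(4),((A+B)/2).round(4),np.linalg.norm(d).round(4),"yaw",np.arctan2(-d[0],d[1]).round(3))
A,B=at(p,(223,68),.045),at(p,(405,85),.045);d=A-B;print(((A+B)/2).round(4),np.linalg.norm(d).round(4),np.arctan2(-d[0],d[1]).round(3))
```

```text
[0.599  0.1517 0.067 ] [0.5909 0.1135 0.067 ] [0.5949 0.1326 0.067 ] 0.039 yaw -0.208
[0.5918 0.1726 0.067 ] [0.573  0.0953 0.067 ] [0.5824 0.1339 0.067 ] 0.0796 yaw -0.238
[0.5764 0.1359 0.045 ] 0.1074 -0.203
```

All three widths match (39, 80 and 107 mm), so the yaw is about −0.21 and the notch centre is at (0.596, 0.133). I insert the blade.

Run:
```python
from h import *
n=np.array([.596,.1328]);ya=-.21;u=np.array([np.cos(ya),np.sin(ya)]);q=down(ya);L=.0755
P=lambda d,z:[*(n+(d-L)*u),z]
bot.line_to(P(-.04,.06),q,feed=.1); bot.line_to(P(-.04,.025),feed=.1); s=st()
for d in(-.012,.005,.020):
    bot.line_to(P(d,.025),feed=.06); s=st()
    if np.linalg.norm(s["wrist_force"][:2])>6: print("contact");break
bot.pause(.3)
p=shot("wrist","w5.png");st()
```

```text
t 19.45 tcp [0.4828 0.1568 0.0251] F [-0.8  0.5 -0.1] M [0.05 0.   0.  ] w 0.0216 gf 29.9 j7 -2.37
t 20.07 tcp [0.5103 0.1509 0.0249] F [-0.4 -0.4 -0.9] M [ 0.04  0.   -0.02] w 0.0216 gf 29.9 j7 -2.33
t 20.5 tcp [0.5273 0.1473 0.0249] F [ 0.7  0.1 -1.2] M [-0.01 -0.02  0.04] w 0.0217 gf 29.9 j7 -2.31
t 20.9 tcp [0.5421 0.1442 0.0249] F [ 0.1 -0.2 -1.7] M [ 0.05  0.01 -0.03] w 0.022 gf 29.9 j7 -2.3
t 21.25 tcp [0.5415 0.1444 0.025 ] F [-0.1 -0.2 -1.2] M [ 0.04 -0.02  0.  ] w 0.0218 gf 29.9 j7 -2.3
```

View pics/w5.png

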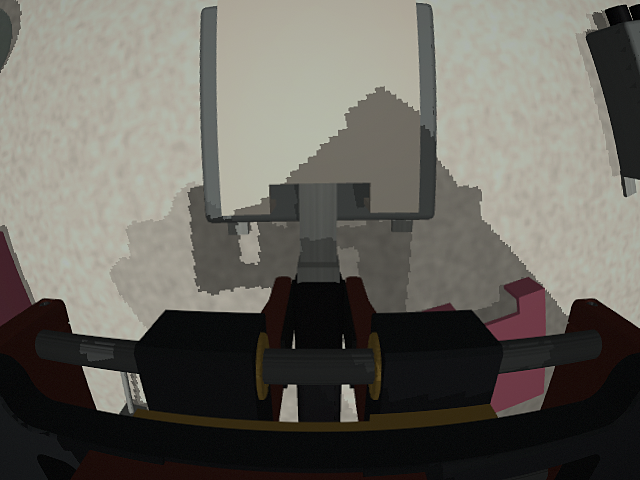

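The picture shows the blade centred in the notch (blade at column 318, notch from 270 to 370) and under the cover edge at row 183, with no contact force. I lift.

Run:
```python
from h import *
s=st();x,y,z=s["tcp_pos"]
for k in(6,10,14,18,22,26,29):
    bot.line_to([x,y,.025+k/1000],feed=.04); s=telemetry.read_state(); print(k,np.round(s["wrist_force"],1),np.round(s["wrist_torque"],2),round(s["time"],1))
bot.pause(.2);st()
p=shot("wrist","w6.png")
for d in models.mark_of(p,"cover_notch"): print("notch",np.round(d["uv"]),round(d["confidence"],2),at(p,d["uv"],.08).round(4))
b=shot("side")
for d in models.mark_of(b,"cover_notch"): print("notch",np.round(d["uv"]),round(d["confidence"],2))
x=cv2.resize(b["image"][200:300,200:340],(560,400),interpolation=cv2.INTER_CUBIC)
yy=cv2.resize(p["image"][100:300,200:320+120],(240,200))
yy=np.vstack([yy,np.zeros((200,240,3),np.uint8)])
cv2.imwrite("pics/lift.png",cv2.cvtColor(np.hstack([x,yy]),cv2.COLOR_RGB2BGR))
```

```text
t 21.25 tcp [0.5415 0.1444 0.025 ] F [-0.1 -0.2 -1.2] M [ 0.04 -0.02  0.  ] w 0.0218 gf 29.9 j7 -2.3
6 [-0.5  0.5 -1.8] [-0.    0.02 -0.05] 21.6
10 [ 0.3  0.4 -2.7] [-0.01  0.04 -0.02] 21.8
14 [-0.5  0.6 -1. ] [ 0.07 -0.    0.01] 22.1
18 [-0.5 -0.3 -2.3] [ 0.07  0.04 -0.03] 22.3
22 [-0.1 -0.2 -0.8] [0.07 0.   0.01] 22.6
26 [-0.5  0.6 -0.4] [ 0.02  0.07 -0.01] 22.8
29 [-1.4  0.7 -1.9] [0.06 0.12 0.04] 23.1
t 23.25 tcp [0.5414 0.1444 0.0539] F [-1.2  0.4 -1.4] M [ 0.11  0.12 -0.01] w 0.0217 gf 29.9 j7 -2.28
notch [471. 302.] 0.79 [0.5224 0.0701 0.08  ]
notch [333. 274.] 0.86
notch [259. 240.] 0.59
```

View pics/lift.png

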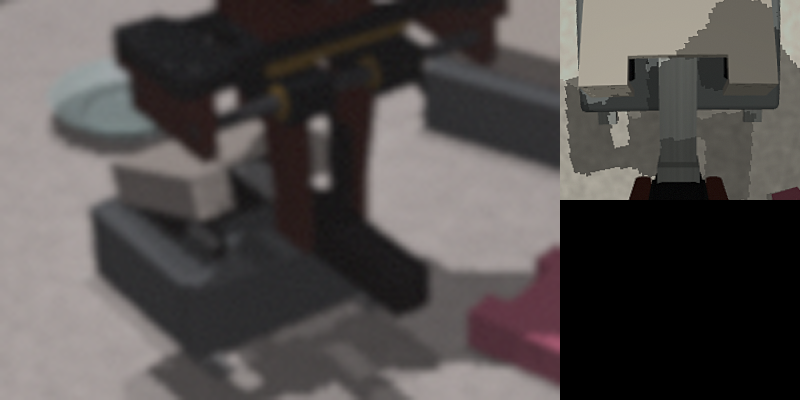

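The cover is tilted up with the blade under it: side crop at (170,190), and in the wrist crop the blade meets the raised edge at row 57. The notch still spans 100 px although the camera rose 29 mm, so the edge rose with it. I lift 3 mm more, lower the blade clear and back out, then check the notch height by numbers.

Run:
```python
from h import *
s=st();x,y,z=s["tcp_pos"];u=np.array([np.cos(-.21),np.sin(-.21)])
bot.line_to([x,y,.057],feed=.04);bot.pause(.2);st()
bot.line_to([x,y,.034],feed=.06);bot.pause(.2);st()
c=np.array([x,y])
bot.line_to([*(c-.03*u),.034],feed=.06);st()
bot.line_to([*(c-.075*u),.036],feed=.1);st()
p=shot("wrist","w7.png");b=shot("side","s7.png")
for n,i in(("wrist",p),("side",b)):
    for t in("cover_notch","blade_tip"):
        for d in models.mark_of(i,t): print(n,t,np.round(d["uv"],1),round(d["confidence"],2))
K=np.array(b["camera_matrix"]);T=np.linalg.inv(b["world_from_camera"])
for z in(.063,.069,.075,.085):
    v=K@(T@[.596,.1328,z,1])[:3];print(z,(v[:2]/v[2]).round(1))
W=np.linalg.inv(p["world_from_camera"]);Kw=np.array(p["camera_matrix"])
for z in(.063,.069,.075,.085):
    v=(W@[.596,.1328,z,1])[:3];r=np.hypot(v[0],v[1]);th=np.arctan2(r,v[2]);print("wrist",z,(Kw[:2,2]+Kw[0,0]*th*v[:2]/r).round(1))
```

```text
t 23.45 tcp [0.5415 0.1444 0.0539] F [ 1.1  0.7 -1.1] M [0.05 0.07 0.02] w 0.0221 gf 29.9 j7 -2.28
t 23.9 tcp [0.5414 0.1444 0.057 ] F [-0.1 -0.4 -1.6] M [ 0.08  0.07 -0.05] w 0.0217 gf 29.9 j7 -2.28
t 24.63 tcp [0.5418 0.1446 0.0343] F [-0.4 -0.3 -1. ] M [ 0.08 -0.01 -0.06] w 0.0221 gf 29.9 j7 -2.29
t 25.28 tcp [0.5123 0.1508 0.0342] F [ 0.   0.2 -0.2] M [0.05 0.03 0.01] w 0.0216 gf 29.9 j7 -2.33
t 25.88 tcp [0.4687 0.1601 0.0362] F [ 0.4 -0.3 -0.9] M [-0.02 -0.06 -0.02] w 0.0216 gf 29.9 j7 -2.38
wrist cover_notch [496.8 200.9] 0.88
wrist blade_tip [318.4 134.2] 0.71
side cover_notch [255.8 246.7] 0.83
side cover_notch [333.2 272.3] 0.7
side blade_tip [282.6 260.8] 0.84
0.063 [264.9 252.7]
0.069 [264.8 250.2]
0.075 [264.6 247.6]
0.085 [264.5 243.4]
wrist 0.063 [319.5  14. ]
wrist 0.069 [319.5   9.3]
wrist 0.075 [319.6   4.3]
wrist 0.085 [319.7  -4.9]
```

Run:
```python
from h import *
bot.line_to([.4629,.1445,.0748],down(-.1),feed=.12); st()
p=shot("wrist","w8.png")
a=cv2.imread("pics/w4.png",0);b=cv2.imread("pics/w8.png",0)
for c in(255,290,315,340,375): print(c,"w4",a[0:84:4,c].tolist(),"\n    w8",b[0:84:4,c].tolist())
K=np.array(p["camera_matrix"]);W=np.linalg.inv(p["world_from_camera"])
for z in(.067,.073,.079,.085):
    v=(W@[.5949,.1326,z,1])[:3];r=np.hypot(v[0],v[1]);print(z,(K[:2,2]+K[0,0]*np.arctan2(r,v[2])*v[:2]/r).round(1))
for d in models.mark_of(p,"cover_notch"): print(np.round(d["uv"],1),round(d["confidence"],2))
```

```text
t 26.68 tcp [0.4631 0.1445 0.0747] F [ 0.6  0.1 -0.9] M [ 0.02 -0.02  0.07] w 0.0217 gf 29.9 j7 -2.23
255 w4 [166, 166, 167, 168, 168, 168, 169, 171, 171, 171, 172, 172, 56, 54, 66, 99, 99, 76, 34, 33, 23] 
    w8 [160, 160, 161, 162, 162, 162, 163, 146, 72, 71, 75, 75, 42, 83, 98, 98, 99, 79, 34, 33, 28]
290 w4 [167, 168, 168, 168, 169, 170, 170, 114, 43, 73, 99, 97, 97, 99, 98, 100, 99, 88, 36, 35, 32] 
    w8 [160, 161, 166, 56, 42, 42, 42, 87, 97, 97, 97, 98, 97, 98, 98, 99, 100, 89, 41, 34, 33]
315 w4 [167, 168, 169, 170, 170, 171, 172, 177, 41, 43, 87, 97, 98, 98, 99, 99, 99, 102, 71, 34, 32] 
    w8 [160, 161, 161, 53, 39, 43, 43, 86, 81, 96, 96, 97, 97, 98, 98, 98, 98, 101, 75, 31, 34]
340 w4 [168, 167, 168, 169, 170, 171, 171, 172, 86, 42, 80, 93, 94, 98, 99, 98, 98, 99, 90, 37, 34] 
    w8 [160, 161, 161, 172, 78, 42, 44, 41, 84, 82, 93, 83, 84, 84, 82, 99, 99, 98, 91, 43, 34]
375 w4 [166, 167, 167, 168, 168, 169, 169, 170, 171, 171, 172, 173, 173, 174, 185, 61, 62, 102, 99, 89, 40] 
    w8 [160, 160, 161, 162, 162, 163, 162, 163, 164, 169, 76, 76, 75, 75, 48, 58, 101, 100, 99, 91, 43]
0.067 [316.   32.2]
0.073 [315.9  28.8]
0.079 [315.9  25.2]
0.085 [315.8  21.4]
[315.1  13.9] 0.8
[454.7 202.3] 0.61
```

The notch edge moved 20 px up from the same viewpoint (row 31 to 12) and the front wall now faces up, so the cover stands open. I lay the tool back at its old clear spot.

Run:
```python
from h import *
q=down(.365);c=[.432,-.297]
bot.line_to([.45,.1445,.1],feed=.15)
bot.reach([*c,.08],q);bot.line_to([*c,-.010],q,feed=.1);bot.line_to([*c,-.0175],feed=.04);s=st()
bot.ungrasp();st();bot.line_to([*c,.16],feed=.12);bot.pause(.3);st()
p=shot("wrist");t=shot("top");b=shot("side")
for n in("pry_tool_grip","blade_tip"):
  for i in(p,b,t):
    for d in models.mark_of(i,n)[:2]: print(n,np.round(d["uv"]),round(d["confidence"],2),at(i,d["uv"],.012).round(3))
for i in(b,t):
    for d in models.mark_of(i,"cover_notch"): print(np.round(d["uv"],1),round(d["confidence"],2),at(i,d["uv"],.075).round(3))
```

```text
t 30.13 tcp [ 0.4318 -0.2969 -0.0176] F [-0.5 -0.3 -1.2] M [ 0.02  0.06 -0.02] w 0.0215 gf 29.9 j7 -0.8
t 31.24 tcp [ 0.432  -0.297  -0.0175] F [ 0.4 -0.  -0.3] M [-0.   -0.04  0.01] w 0.0877 gf 0.0 j7 -0.8
t 33.17 tcp [ 0.4319 -0.2969  0.1597] F [ 0.8 -0.1  0.1] M [-0.03  0.01 -0.02] w 0.0881 gf 0.0 j7 -0.76
pry_tool_grip [316. 243.] 0.64 [ 0.413 -0.301  0.012]
pry_tool_grip [444. 226.] 0.56 [ 0.413 -0.308  0.012]
pry_tool_grip [483. 281.] 0.89 [ 0.42  -0.304  0.012]
pry_tool_grip [293. 210.] 0.17 [0.618 0.138 0.012]
blade_tip [318. 142.] 0.87 [ 0.501 -0.27   0.012]
blade_tip [404. 219.] 0.65 [ 0.507 -0.272  0.012]
blade_tip [468. 251.] 0.6 [ 0.494 -0.275  0.012]
[260.9 246.1] 0.96 [0.606 0.134 0.075]
[440.6 225.8] 0.74 [ 0.372 -0.192  0.075]
[331.7 272.9] 0.69 [0.438 0.113 0.075]
[331.4 258.4] 0.85 [0.482 0.051 0.075]
```

The tool lies flat on the bench, released and clear of the unit, and the cover is open. I hand the job in.

```bash
python3 -c "
from h import *
print(workorder.finish_job())"
```

```text
the job is handed in; nothing more can be done
None
```

I pried the cover open and it was still standing open when checked after the blade came out; the tool lies on the bench clear of the unit, and the job was handed in at about 33 s of the 54 s allowed (no verdict came back).

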